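Put the paint things back in their holders

TASK

Tidy the painting bench: set the jar, the dropper bottle, the square ink bottle and the oblong palette each into the lipped wooden holder whose shape and size match its base, standing upright and flat on the holder's floor, roughly in the middle, with the square bottle and the palette lined up with the sides of their holders. Set them down rather than dropping them, and leave the two painted miniatures standing where they are.

Things in the scene. Friction and masses are not known exactly. Their poses are not given: they have to be found in the camera images.
- jar: Low wide round plastic jar, 60 mm diameter, 46 mm high: white below, black screw lid of the same diameter (60.4 mm) from 32 mm up. About 120 g. Loose; starts standing upright on the bench. Origin at the centre of its underside, z up.
- dropper: Slim round dropper bottle, the only one standing loose on the mat (those in the rack at the back are not part of the job): white cylinder 32 mm diameter up to 48 mm height, then a shoulder and a narrow black nozzle cap to 80 mm. About 40 g. Loose; starts standing upright on the bench. Origin at the centre of its underside, z up.
- inkbottle: Square glass ink bottle, amber: 44 x 44 mm in plan and 44 mm high with upright sides, then a round black cap (30 mm diameter) to 64 mm. About 130 g. Loose; starts standing upright on the bench. Origin at the centre of its underside, z up. x and y square to its sides.
- palette: Oblong white plastic paint palette with six open wells: 56 mm along its x, 110 mm along its y, 22 mm high, walls 3 mm, upright sides. About 100 g. Loose; starts standing upright on the bench. Origin at the centre of its underside, z up. It can be gripped across its 56 mm width; keep fingertips 8 mm or more above its underside so that they clear the holder's lip.
- holder_jar: Large round plywood holder with a raised dark lip: recess 80 mm diameter, 94 mm outside. For the jar. Fixed. Origin: centre of its underside, on the bench top (z = 0), z up. Cork floor 4 mm and lip top 8 mm above the bench; lip 7 mm wide, 10 mm clearance on every side of its thing.
- holder_dropper: Small round plywood holder with a raised dark lip: recess 52 mm diameter, 66 mm outside. For the dropper bottle. Fixed. Origin: centre of its underside, on the bench top (z = 0), z up. Cork floor 4 mm and lip top 8 mm above the bench; lip 7 mm wide, 10 mm clearance on every side of its thing.
- holder_ink: Square plywood holder with a raised dark lip: recess 64 x 64 mm, 78 x 78 mm outside, x and y square to its sides. For the ink bottle, in any of the four quarter turns. Fixed. Origin: centre of its underside, on the bench top (z = 0), z up. Cork floor 4 mm and lip top 8 mm above the bench; lip 7 mm wide, 10 mm clearance on every side of its thing.
- holder_palette: Oblong plywood holder with a raised dark lip: recess 76 mm along its x and 130 mm along its y, 90 x 144 mm outside. For the palette, either way round. Fixed. Origin: centre of its underside, on the bench top (z = 0), z up. Cork floor 4 mm and lip top 8 mm above the bench; lip 7 mm wide, 10 mm clearance on every side of its thing.
- mini_left: Painted miniature soldier on a 28 mm round black base, 44 mm high, standing loose to the left among the things (robot's left, +y); about 30 g. Leave it standing. Origin at the centre of its underside, z up.
- mini_right: The same kind of miniature, standing to the right (-y). Leave it standing. Origin at the centre of its underside, z up.
Mind the look-alikes: they are no part of the job. Leave any blue, pink or turquoise look-alike of the jar alone.

How it is judged (in metres and radians):
At the end, for the whole second after the job is handed in: All four released, still, flat on their own holders' floors (2-6 mm high, tilt < 0.05 rad), centred within 13 mm (jar, dropper) or 15 mm; sides parallel to the holder's within 0.25 rad (palette), 0.3 rad (ink bottle, any quarter turn); miniatures upright, within 25 mm of their start (horizontal distance between jar and holder_jar below 0.013 m and z of jar in the frame of holder_jar between 0.002 and 0.006 m and angle between each of jar, dropper, inkbottle, palette's own z axis and vertical below 0.05 rad and linear speed of each of jar, dropper, inkbottle, palette below 0.02 m/s and contact force between each of jar, dropper, inkbottle, palette and the fingers below 0.1 N and horizontal distance between dropper and holder_dropper below 0.013 m and z of dropper in the frame of holder_dropper between 0.002 and 0.006 m and horizontal distance between inkbottle and holder_ink below 0.015 m and z of inkbottle in the frame of holder_ink between 0.002 and 0.006 m and (angle between the y axis of inkbottle and the x axis of holder_ink, either way round below 0.3 rad or angle between the y axis of inkbottle and the y axis of holder_ink, either way round below 0.3 rad) and horizontal distance between palette and holder_palette below 0.015 m and z of palette in the frame of holder_palette between 0.002 and 0.006 m and angle between the y axis of palette and the y axis of holder_palette, either way round below 0.25 rad and distance of each of mini_left, mini_right from where it was at the start of the episode below 0.025 m and angle between each of mini_left, mini_right's own z axis and vertical below 0.3 rad); the robot touches nothing.
It fails at once if the jar is dropped or knocked flying (over 0.8 m/s with no finger on it, a fall of more than 3 cm) (linear speed of jar above 0.8 m/s and contact force between jar and the fingers below 0.05 N).
It fails at once if the dropper is dropped or knocked flying (over 0.8 m/s with no finger on it, a fall of more than 3 cm) (linear speed of dropper above 0.8 m/s and contact force between dropper and the fingers below 0.05 N).
It fails at once if the inkbottle is dropped or knocked flying (over 0.8 m/s with no finger on it, a fall of more than 3 cm) (linear speed of inkbottle above 0.8 m/s and contact force between inkbottle and the fingers below 0.05 N).
It fails at once if the palette is dropped or knocked flying (over 0.8 m/s with no finger on it, a fall of more than 3 cm) (linear speed of palette above 0.8 m/s and contact force between palette and the fingers below 0.05 N).
It fails at once if a miniature is knocked over or shifted by more than 25 mm (distance of any of mini_left, mini_right from where it was at the start of the episode above 0.025 m or angle between any of mini_left, mini_right's own z axis and vertical above 0.5 rad).
It also fails if it takes over 112 s, if anything falls off the work surface, if the arm or the gripper's body presses on something with over 40 N, if the wrist force passes 120 N, or if a joint passes its speed limit or range.

ROBOT

A 6-joint arm with a two-finger parallel gripper is mounted at the origin on the work surface. World frame = base frame: x ahead of the robot, y to its left, z up, the work surface at z = 0. Lengths are in mm, angles in rad, forces in N, time in s.
With the tool pointing down it reaches from about 350 to 875 mm from the base axis. Payload 4.2 kg.
Tool frame: the origin (TCP) lies at the very end of the fingers, on their centre line; the grasp point (between the pads) lies 19 mm behind it (r.hold_point_z is the distance from the TCP to the grasp point, in mm); z points along the fingers, y is the line along which they close (so a half turn about z gives the same grasp; the last joint's range is limited). The gripper opens to 87 mm and grips with 3 to 60 N. Pads are 19 mm wide; open, the fingers measure 117 mm over their backs; the gripper's body (75 mm by 190 mm) begins 51 mm behind the grasp point.
Start: joints at [1.605, 0.385, 0.008, 0, -1.194, -0.259], TCP at [139.288, 609.26, 222.55] pointing down, gripper open.
Joint ranges: [-3.14, 3.14], [-1.21, 2.06], [-1.07, 1.41], [-3.16, 2.05], [-2.99, -0.16], [-3.1, 3.1]. Speed limits (rad/s): [2.79, 2.79, 3.14, 3.14, 3.14, 3.14].

INTERFACE

Orientations are given as a unit quaternion [x, y, z, w].
In Python, from bench import r gives the robot as it stands. The module is installed in compiled form; this text tells all that it offers.
- The arm moves only by the tool jog_arm, never from a script. Its argument "deltas" is one flat list of numbers, 7 for each row, row after row: the closure, from 0 (fully open) to 1 (shut), then the shift along the world's x, y, z in units of 30 mm (1.0 is 30 mm), then the turn, a rotation vector about the world's x, y, z in rad. In form: [grip, tx, ty, tz, rx, ry, rz, grip, tx, ty, tz, rx, ry, rz, ...]. A call has 1 to 10 rows; each row shifts and turns the commanded pose from where the row before left it; what a row does not reach is not made up. A row lasts 1/8 s, in which the tool goes at most 62.5 mm and 10.7 degrees, less where a joint would pass 70% of its speed; a pose out of reach is approached as far as the arm can. A call is refused whole if a number of a shift passes 1 or a number of a turn 0.188, either way. A call with a gripper value outside its range is refused whole. The fingers move at their own pace and stop on an object; "squeeze" is the grip in N (left out, the last holds). Time passes only in rows, so rows that do not move let the fingers close. It gives the time, the measured TCP pose, the force, the opening and the grip force at its end, in the units of the state.
- r.read_state(): the state, without advancing time (a new reading comes with each control period).
- r.grab_frame(name): name is "side" or "top"; returns a dict with "color" (420x560x3 uint8, blue, green, red), "intrinsics" (3x3 intrinsics, pixels), "T" (4x4, takes a point from camera to world coordinates). Camera axes: x right, y down, z forward; pixel columns grow to the right and rows downward; lengths in mm; the calibration is good to about 2 mm. A picture is of the moment at which its call begins. There is no depth.
- r.finish_job(): hands the job in; it is judged then, once.
The state is a dict: "time": time; "joints": joint angles; "joint_velocities": joint speeds; "joint_torque": joint torques, N m; "eef_pos": TCP position; "tcp_rot": TCP orientation; "wrist_force": force on the tool from outside, world axes, zero at the start; "ft_torque": the same for the moment, N m; "opening": opening from 0.0 (shut) to 1.0 (fully open); "finger_force": force on a finger pad.
Only numpy, scipy, OpenCV 4.12 (cv2) and the standard library are available. Lean on these libraries where they do the work, as an engineer would, in place of code of your own. Each camera call takes 0.05 s, during which the arm holds its last target. There are 200 camera calls.

## Working session

There is one attempt and no reset: what is moved stays moved. The work goes in short steps, Python scripts to look and compute and a tool call to move; the robot and the scene stay as the last step left them, time stands still between calls to the robot, and variables do not carry over. Pictures are saved under pics/ and viewed, at most 14 in all, crops included, and the job is handed in when it is done.

Besides the shell and the picture viewer there is one more tool, called after "Emit:" as name(argument=value, ...) on one line, values as JSON. jog_arm: Moves the arm, as the interface text tells. Its arguments: {"type":"object","properties":{"deltas":{"type":"array"},"squeeze":{"type":"number"}},"required":["deltas"]}

```bash
mkdir -p pics; cat > h.py <<'E'
import numpy as np,cv2
from bench import r
def grab(n,f=None):
    d=r.grab_frame(n)
    if f: cv2.imwrite('pics/'+f,d['color'])
    return d
def ray(d,u,v,z):
    K=np.array(d['intrinsics']);T=np.array(d['T'])
    w=T[:3,:3]@np.linalg.solve(K,[u,v,1.]);o=T[:3,3]
    return o+w*(z-o[2])/w[2]
def proj(d,p):
    K=np.array(d['intrinsics']);T=np.array(d['T'])
    c=K@(T[:3,:3].T@(np.array(p,float)-T[:3,3]));return c[:2]/c[2]
E
python3 - <<'E'
from h import *
for n in('top','side'):
    d=grab(n,n+'0.png');print(n,np.round(d['intrinsics'],1).tolist(),np.round(d['T'],3).tolist())
s=r.read_state();print(s['time'],s['eef_pos'],s['tcp_rot'],s['opening'])
E
```

```text
top [[395.4, 0.0, 274.9], [0.0, 395.4, 215.4], [0.0, 0.0, 1.0]] [[0.003, -0.983, 0.183, 337.405], [-1.0, -0.003, 0.003, -26.937], [-0.002, -0.183, -0.983, 973.362], [0.0, 0.0, 0.0, 1.0]]
side [[444.3, 0.0, 269.3], [0.0, 444.3, 211.2], [0.0, 0.0, 1.0]] [[-0.986, -0.085, 0.141, 382.873], [-0.164, 0.537, -0.827, 759.865], [-0.005, -0.839, -0.544, 570.217], [0.0, 0.0, 0.0, 1.0]]
0.1 [139.20244307 608.7568265  221.56098766] [ 9.93680141e-01 -1.12244422e-01 -4.97633145e-05  9.81996650e-04] 1.0012108641846889
```

View pics/top0.png

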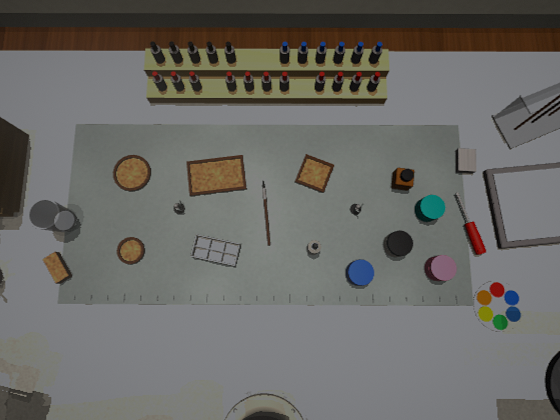

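View pics/side0.png

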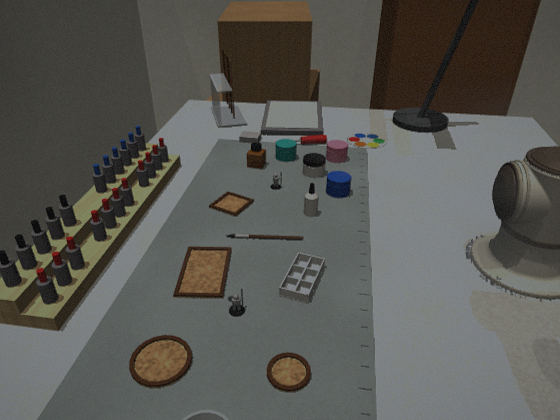

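The top view shows the black-lidded jar at (399,243), with three look-alikes: blue (360,272), pink (441,268) and teal (431,208). The loose dropper is at (314,248), while the others are up in the rack. The ink bottle is at (403,178) and the palette at (217,250); the round colour palette at (497,305) isn't part of the job. Holders: jar (132,173), palette (217,175), ink (315,173), dropper (131,250). Miniatures: (180,207) and (357,209). By the description I choose the black-and-white jar; I'll check it in one crop.

```bash
python3 - <<'E'
from h import *
im=cv2.imread('pics/top0.png')
a=cv2.resize(im[150:290,290:460],None,fx=3,fy=3,interpolation=cv2.INTER_CUBIC)
b=cv2.resize(im[150:290,100:270],None,fx=2.2,fy=2.2,interpolation=cv2.INTER_CUBIC)
c=np.zeros((600,800,3),np.uint8)
a=cv2.resize(im[150:285,295:460],(400,327),interpolation=cv2.INTER_CUBIC);b=cv2.resize(im[150:285,100:265],(400,327),interpolation=cv2.INTER_CUBIC)
cv2.imwrite('pics/crop0.png',np.clip(np.hstack([b,a])*1.5,0,255).astype(np.uint8))
for p in[(399,243),(399,253),(314,248),(403,178),(412,180),(217,250),(132,173),(116,173),(300,130),(441,268),(389,243)]:print(p,im[p[1],p[0]])
E
```

```text
(399, 243) [33 34 35]
(399, 253) [33 34 35]
(314, 248) [34 36 36]
(403, 178) [10 11 13]
(412, 180) [ 13  56 104]
(217, 250) [131 128 127]
(132, 173) [ 66 110 129]
(116, 173) [ 64  99 108]
(300, 130) [112 116 113]
(441, 268) [115  97 129]
(389, 243) [39 40 41]
```

View pics/crop0.png

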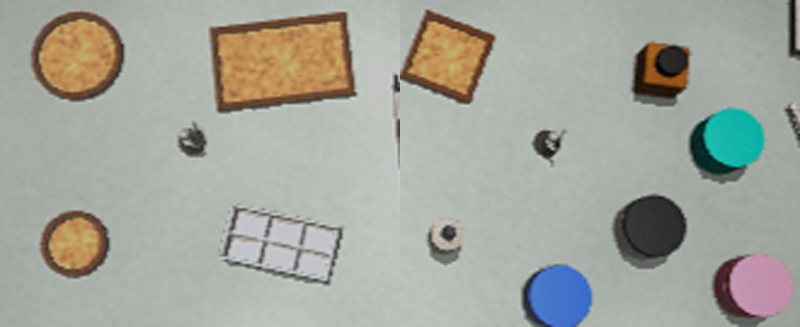

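The crop shows a plain black lid at about (399,243) in the full image, so it is the right jar. The dropper is white with a black nozzle, the ink bottle is amber with a black cap, and the holders are clear. Measuring now.

```bash
cat > m.py <<'E'
from h import *
def blobs(mask,box,amin=20):
    x0,y0,x1,y1=box;m=np.zeros_like(mask);m[y0:y1,x0:x1]=mask[y0:y1,x0:x1]
    c=[k for k in cv2.findContours(m,cv2.RETR_EXTERNAL,cv2.CHAIN_APPROX_NONE)[0]]
    return max(c,key=cv2.contourArea)
def plane(d,c,z): return np.array([ray(d,u,v,z)[:2] for u,v in c.reshape(-1,2)],np.float32)
def rect(d,c,z):
    (x,y),(w,h),a=cv2.minAreaRect(plane(d,c,z)); 
    return np.round([x,y,w,h,a],1)
def circ(d,c,z):
    (x,y),R=cv2.minEnclosingCircle(plane(d,c,z)); e=cv2.fitEllipse(plane(d,c,z)); return np.round([x,y,2*R,*e[0],*e[1]],1)
E
python3 - <<'E'
from m import *
d=grab('top');im=d['color'];hsv=cv2.cvtColor(im,cv2.COLOR_BGR2HSV)
sat=((hsv[...,1]>70)).astype(np.uint8)*255
print('hjar',circ(d,blobs(sat,(105,145,160,200)),8))
print('hdrop',circ(d,blobs(sat,(105,230,155,275)),8))
print('hpal',rect(d,blobs(sat,(180,145,255,205)),8))
print('hink',rect(d,blobs(sat,(290,145,340,200)),8))
amb=((hsv[...,1]>130)).astype(np.uint8)*255
print('ink body',rect(d,blobs(amb,(385,160,420,195)),44))
ambt=((hsv[...,1]>130)&(im[...,2]>80)).astype(np.uint8)*255
c=blobs(ambt,(385,160,420,195));print('ink topface',rect(d,c,44))
dk=(im.max(2)<28).astype(np.uint8)*255
print('ink cap',circ(d,blobs(dk,(395,165,416,184)),64))
g=(im.max(2)<60).astype(np.uint8)*255
print('jar',circ(d,blobs(g,(380,225,416,262)),46))
w=(im.min(2)>122).astype(np.uint8)*255
pl=cv2.morphologyEx((cv2.absdiff(im,cv2.medianBlur(im,51)).max(2)>12).astype(np.uint8)*255,cv2.MORPH_CLOSE,np.ones((5,5)))
print('pal',rect(d,blobs(pl,(180,225,255,275)),22))
print(im[240:258,314].tolist())
for y in range(236,264):print(y,' '.join('%3d'%v for v in im[y,300:330,2]))
print(im[182,175:186].max(1), im[165:195,403,2])
E
```

```text
hjar [627.6 339.8  94.7 627.6 339.6  91.7  92.1]
hdrop [430.5 328.8  66.1 430.2 329.1  63.4  64. ]
hpal [621.8 125.   90.6 142.8   7.5]
hink [ 627.3 -123.8   77.1   77.9   68.6]
ink body [ 602.9 -334.6   50.4   52.8   82.7]
ink topface [ 608.2 -340.2   40.5   40.9   82.4]
ink cap [ 605.8 -337.7   31.2  605.6 -337.8   25.8   30.8]
jar [ 440.5 -314.1   72.5  443.1 -313.7   58.5   70.5]
pal [428.2 118.4 117.4  62.1  77.8]
[[117, 123, 127], [115, 126, 132], [113, 122, 124], [49, 48, 48], [42, 43, 44], [44, 46, 46], [41, 41, 42], [30, 31, 30], [34, 35, 35], [74, 79, 83], [117, 126, 130], [109, 118, 124], [105, 114, 119], [66, 72, 74], [49, 51, 51], [72, 74, 72], [73, 76, 74], [73, 75, 72]]
236 123 122 122 122 122 122 122 121 122 122 122 121 121 120 121 121 120 119 120 119 118 120 119 118 120 119 118 117 116 119
237 122 120 122 123 121 123 123 122 122 123 123 122 121 121 120 121 119 118 119 118 120 121 119 119 118 117 117 116 117 117
238 121 122 121 121 122 122 121 122 123 122 122 122 122 122 120 121 121 121 120 120 120 119 119 120 119 119 117 118 120 119
239 120 121 122 123 124 122 121 12
[... 2534 characters left out ...]
121 121 120 118 119 119 119 120 120
260 126 124 122 121 122 122 122 122 122 122 123 122 124 125 124 122 121 121 121 120 121 120 120 120 120 120 121 120 120 120
261 125 124 122 123 122 122 122 122 122 122 122 122 121 123 123 122 122 122 121 121 122 121 122 120 120 119 120 121 119 119
262 124 123 123 123 124 124 122 122 123 122 122 122 122 121 123 122 122 121 120 121 122 121 122 121 120 118 119 118 120 119
263 124 124 123 124 123 123 123 123 122 121 122 123 123 121 123 122 122 123 120 118 120 122 122 121 118 116 118 118 120 119
[120 122 121 122 122 124 124 122 122 121 122] [109 110 107  92 109  32  21  28  28  30  31  30  26  13   3  11  58 102
 100  89  36  25  23  23  27  48  63  60  68 111]
```

```bash
python3 - <<'E'
from m import *
d=grab('top');im=d['color'].astype(int)
m=((im[...,0]-im[...,1]>0)&(im.max(2)>90)).astype(np.uint8)*255
m=cv2.morphologyEx(m,cv2.MORPH_CLOSE,np.ones((5,5)));m=cv2.morphologyEx(m,cv2.MORPH_OPEN,np.ones((5,5)))
print('pal',rect(d,blobs(m,(180,225,255,275)),22))
print('drop tip',ray(d,315.1,245.2,80),'shoulder',ray(d,313.8,246.7,48))
mm=cv2.imread('pics/top0.png').max(2)
print('jar');
for y in range(227,262,2):print(y,' '.join('%2d'%min(v,99) for v in mm[y,382:418]))
s=grab('side');ims=s['color'];cv2.imwrite('pics/sc.png',cv2.resize(ims[135:225,230:370],(800,514),interpolation=cv2.INTER_CUBIC))
for n,p in dict(ink=(604,-336,64),jar=(444,-314,46),drop=(432,-115,80),dropb=(432,-115,0),hj=(627.6,339.8,8),hd=(430.5,328.8,8)).items():print(n,proj(s,p).round(1))
E
```

```text
pal [430.7 119.3 109.7  54.9  78.2]
drop tip [ 435.36994418 -115.93868004   80.        ] shoulder [ 435.34068413 -116.02305323   48.        ]
jar
227 99 99 99 99 99 99 99 99 99 99 99 99 99 99 99 99 99 99 99 99 99 99 99 99 99 99 99 99 99 99 99 99 99 99 99 99
229 99 99 99 99 99 99 99 99 99 99 99 99 99 99 99 99 99 99 99 99 99 99 99 99 99 99 99 99 99 99 99 99 99 99 99 99
231 99 99 99 99 99 99 99 99 99 99 99 99 83 59 45 29 30 31 29 28 26 35 72 99 99 99 99 99 99 99 99 99 99 99 99 99
233 99 99 99 99 99 99 99 99 73 28 26 33 33 35 35 34 34 34 31 33 34 31 30 28 28 51 98 99 99 99 99 99 99 99 99 99
235 99 99 99 99 99 77 42 22 31 37 36 36 34 35 34 33 33 33 32 32 32 33 32 31 31 30 26 50 95 99 99 99 99 99 99 99
237 99 99 97 61 47 36 20 33 37 36 37 34 37 36 35 35 34 32 33 33 33 32 32 31 31 32 29 29 25 90 99 99 99 99 99 99
239 99 99 63 46 58 39 29 36 38 37 38 38 34 35 35 33 34 35 34 33 33 33 32 32 30 31 30 28 28 24 90 99 99 99 99 99
241 99 75 42 43 30 20 32 39 38 38 35 36 37 35 36 35 32 36 33 34 32 33 34 32 32 31 32 30 30 26 50 99 99 99 99 99
243 99 63 43 50 35 19 33 41 36 39 37 35 37 36 36 36 36 35 
[... 470 characters left out ...]
2 28 29 74 99 99 99 99 99 99 99
253 99 99 99 86 51 47 46 47 49 36 24 18 25 35 36 36 35 35 35 35 34 34 33 32 31 41 79 99 99 99 99 99 99 99 99 99
255 99 99 99 99 84 55 55 52 48 46 46 46 49 40 23 18 17 24 28 30 28 31 39 65 99 99 99 99 99 99 99 99 99 99 99 99
257 99 99 99 99 99 92 71 69 67 70 70 62 56 56 59 68 71 70 69 68 67 66 69 99 99 99 99 99 99 99 99 99 99 99 99 99
259 99 99 99 99 99 99 99 99 92 73 69 66 66 66 67 67 68 66 70 72 99 99 99 99 99 99 99 99 99 99 99 99 99 99 99 99
261 99 99 99 99 99 99 99 99 99 99 99 99 99 99 99 99 99 99 99 99 99 99 99 99 99 99 99 99 99 99 99 99 99 99 99 99
ink [256.3 144.4]
jar [314.  157.9]
drop [312.9 183.3]
dropb [311.3 213.1]
hj [159.9 356.9]
hd [287.1 368.1]
```

View pics/sc.png

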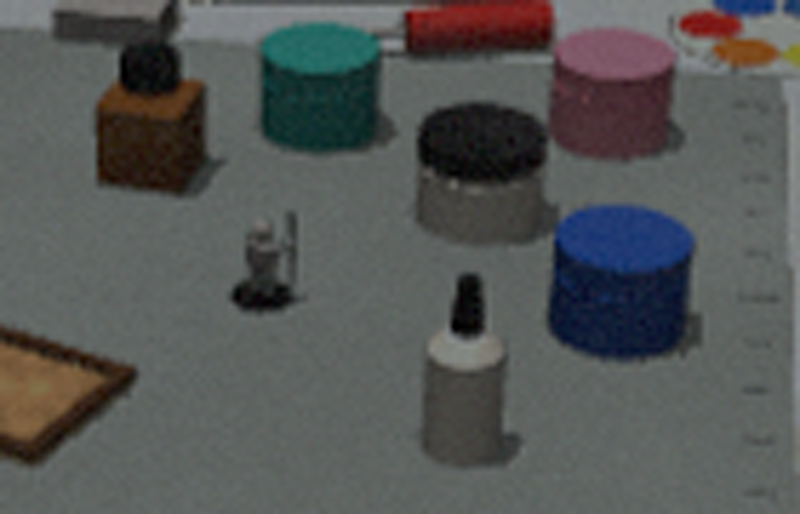

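Jar lid centre ≈ (400,243), giving about (443,-314) mm; both views agree for the jar, dropper and ink bottle. In the side crop the white-bottomed, black-lidded jar stands between teal, pink and blue. I'll do the palette first, since it's on the way.

Emit:
jog_arm(deltas=[0, 0.486, -0.816, -0.17, 0, 0, -0.0776, 0, 0.486, -0.816, -0.17, 0, 0, -0.0776, 0, 0.486, -0.816, -0.17, 0, 0, -0.0776, 0, 0.486, -0.816, -0.17, 0, 0, -0.0776, 0, 0.486, -0.816, -0.17, 0, 0, -0.0776, 0, 0.486, -0.816, -0.17, 0, 0, -0.0776, 0, 0.486, -0.816, -0.17, 0, 0, -0.0776, 0, 0.486, -0.816, -0.17, 0, 0, -0.0776, 0, 0.486, -0.816, -0.17, 0, 0, -0.0776, 0, 0.486, -0.816, -0.17, 0, 0, -0.0776], squeeze=12)

```text
time: 1.5
eef_pos: [285.5, 363.6, 171.5]
tcp_rot: [0.877, -0.481, -0.0, -0.0]
wrist_force: [0.1, -0.2, -0.5]
opening: 1.0
finger_force: 0.0
```

Emit:
jog_arm(deltas=[0, 0.486, -0.816, -0.17, 0, 0, -0.0776, 0, 0.486, -0.816, -0.17, 0, 0, -0.0776, 0, 0.486, -0.816, -0.17, 0, 0, -0.0776, 0, 0.486, -0.816, -0.17, 0, 0, -0.0776, 0, 0.486, -0.816, -0.17, 0, 0, -0.0776, 0, 0.486, -0.816, -0.17, 0, 0, -0.0776, 0, 0.486, -0.816, -0.17, 0, 0, -0.0776, 0, 0.486, -0.816, -0.17, 0, 0, -0.0776, 0, 0.486, -0.816, -0.17, 0, 0, -0.0776, 0, 0.486, -0.816, -0.17, 0, 0, -0.0776])

```text
time: 2.75
eef_pos: [431.4, 118.9, 120.5]
tcp_rot: [-0.63, 0.777, -0.0, 0.0]
wrist_force: [-0.1, 0.3, 0.3]
opening: 1.001
finger_force: 0.0
```

Emit:
jog_arm(deltas=[0, 0, 0, 0, 0, 0, 0, 0, 0, 0, 0, 0, 0, 0])

```text
time: 3.0
eef_pos: [430.8, 119.9, 120.7]
tcp_rot: [-0.631, 0.776, 0.0, 0.0]
wrist_force: [-0.3, 1.0, 0.1]
opening: 1.003
finger_force: 0.0
```

Emit:
jog_arm(deltas=[0, 0, 0, -0.91, 0, 0, 0, 0, 0, 0, -0.91, 0, 0, 0, 0, 0, 0, -0.91, 0, 0, 0, 0, 0, 0, -0.5, 0, 0, 0, 0, 0, 0, -0.41, 0, 0, 0, 0, 0, 0, 0, 0, 0, 0])

```text
time: 3.75
eef_pos: [430.5, 119.9, 10.9]
tcp_rot: [-0.631, 0.776, 0.0, -0.001]
wrist_force: [0.8, -0.8, 0.4]
opening: 0.999
finger_force: 0.0
```

Emit:
jog_arm(deltas=[0.5, 0, 0, 0, 0, 0, 0, 0.6, 0, 0, 0, 0, 0, 0, 0.6, 0, 0, 0, 0, 0, 0, 0.6, 0, 0, 0, 0, 0, 0, 0.6, 0, 0, 0, 0, 0, 0, 0.6, 0, 0, 0, 0, 0, 0])

```text
time: 4.5
eef_pos: [430.9, 119.6, 11.6]
tcp_rot: [-0.631, 0.776, -0.0, 0.0]
wrist_force: [-1.1, -0.5, 4.0]
opening: 0.644
finger_force: 12.0
```

Emit:
jog_arm(deltas=[0.6, 0, 0, 0.5, 0, 0, 0, 0.6, 0, 0, 0.8, 0, 0, 0, 0.6, 0, 0, 0.7, 0, 0, 0, 0.6, 0.91, 0.025, 0, 0, 0, 0.048, 0.6, 0.91, 0.025, 0, 0, 0, 0.048, 0.6, 0.91, 0.025, 0, 0, 0, 0.048, 0.6, 0.91, 0.025, 0, 0, 0, 0.048, 0.6, 0.91, 0.025, 0, 0, 0, 0.048, 0.6, 0.91, 0.025, 0, 0, 0, 0.048, 0.6, 0.91, 0.025, 0, 0, 0, 0.049])

```text
time: 5.75
eef_pos: [622.5, 124.7, 70.4]
tcp_rot: [0.752, -0.659, -0.0, 0.001]
wrist_force: [-1.1, 0.1, -1.1]
opening: 0.643
finger_force: 12.0
```

Emit:
jog_arm(deltas=[0.6, 0, 0, 0, 0, 0, 0, 0.6, 0, 0, 0, 0, 0, 0])

```text
time: 6.0
eef_pos: [620.9, 124.6, 70.4]
tcp_rot: [0.752, -0.66, -0.001, 0.001]
wrist_force: [0.5, 0.2, -0.6]
opening: 0.647
finger_force: 12.0
```

```bash
python3 - <<'E'
from h import *
d=grab('side');cv2.imwrite('pics/s1.png',cv2.resize(d['color'][150:400,80:400],(768,600)))
print(r.read_state()['eef_pos'],r.read_state()['wrist_force'])
E
```

```text
[620.88486635 124.66852578  70.74632394] [ 0.21451572 -0.323543   -1.43598222]
```

View pics/s1.png

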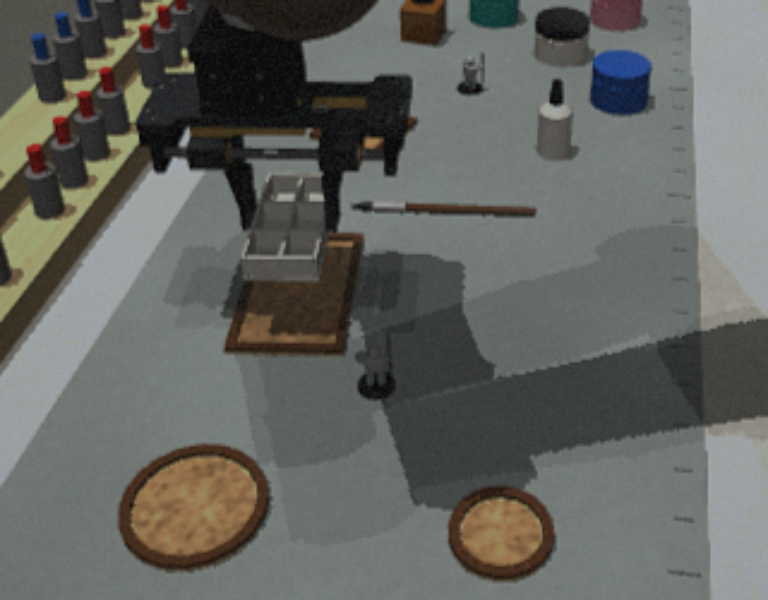

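The palette is held level over its holder and lines up with it; I'll set it down.

Emit:
jog_arm(deltas=[0.6, 0.03, 0, -0.7, 0, 0, 0, 0.6, 0, 0, -0.6, 0, 0, 0, 0.6, 0, 0, -0.3, 0, 0, 0, 0.6, 0, 0, -0.1, 0, 0, 0, 0.6, 0, 0, -0.08, 0, 0, 0, 0.6, 0, 0, 0, 0, 0, 0, 0.6, 0, 0, -0.06, 0, 0, 0, 0.6, 0, 0, 0, 0, 0, 0])

```text
time: 7.05
eef_pos: [622.9, 124.9, 16.2]
tcp_rot: [0.752, -0.659, 0.0, -0.0]
wrist_force: [-0.7, 0.6, -1.3]
opening: 0.64
finger_force: 12.0
```

Emit:
jog_arm(deltas=[0.6, 0, 0, -0.05, 0, 0, 0, 0.6, 0, 0, 0, 0, 0, 0, 0.2, 0, 0, 0, 0, 0, 0, 0, 0, 0, 0, 0, 0, 0, 0, 0, 0, 0, 0, 0, 0, 0, 0, 0, 0, 0, 0])

```text
invalid input at $.deltas: expected a multiple of 7 numbers
```

Emit:
jog_arm(deltas=[0, 0, 0, 0.6, 0, 0, 0, 0, 0, 0, 1, 0, 0, 0, 0, 0, 0, 1, 0, 0, 0, 0, 0, 0, 1, 0, 0, 0])

```text
time: 7.55
eef_pos: [623.4, 125.0, 127.1]
tcp_rot: [0.752, -0.659, 0.001, -0.001]
wrist_force: [0.6, 0.5, -0.2]
opening: 0.973
finger_force: 0.0
```

My first call was malformed and refused, so the fingers opened while rising. I'll check the palette.

```bash
python3 - <<'E'
from h import *
d=grab('side');cv2.imwrite('pics/s2.png',cv2.resize(d['color'][220:330,150:290],(764,600)))
print(r.read_state()['eef_pos'])
E
```

```text
[626.09489519 125.653267   132.05677472]
```

View pics/s2.png

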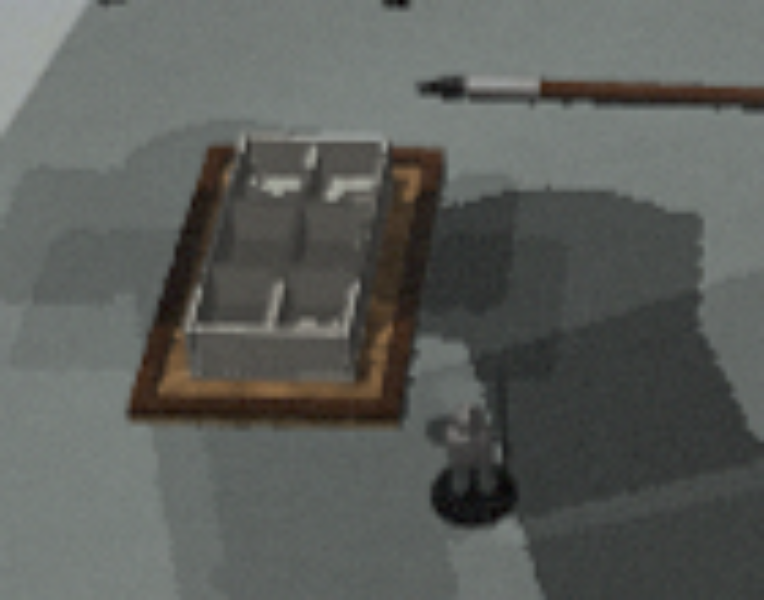

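The palette sits flat in its holder, parallel and clear of the lip. Next is the dropper.

Emit:
jog_arm(deltas=[0, -0.633, -0.803, 0, 0, 0, 0, 0, -0.633, -0.803, 0, 0, 0, 0, 0, -0.633, -0.803, 0, 0, 0, 0, 0, -0.633, -0.803, 0, 0, 0, 0, 0, -0.633, -0.803, 0, 0, 0, 0, 0, -0.633, -0.803, 0, 0, 0, 0, 0, -0.633, -0.803, 0, 0, 0, 0, 0, -0.633, -0.803, 0, 0, 0, 0, 0, -0.633, -0.803, 0, 0, 0, 0, 0, -0.633, -0.803, 0, 0, 0, 0])

```text
time: 8.85
eef_pos: [433.0, -116.8, 125.5]
tcp_rot: [0.752, -0.659, 0.001, -0.001]
wrist_force: [0.5, -0.5, -0.5]
opening: 0.996
finger_force: 0.0
```

Emit:
jog_arm(deltas=[0, 0, 0, 0, 0, 0, 0, 0, 0, 0, 0, 0, 0, 0, 0, 0, 0, 0, 0, 0, 0])

```text
time: 9.22
eef_pos: [433.9, -115.5, 124.6]
tcp_rot: [0.752, -0.659, 0.0, -0.0]
wrist_force: [-0.5, -0.6, -0.7]
opening: 1.002
finger_force: 0.0
```

```bash
cat > p.py <<'E'
from m import *
d=grab('top');im=d['color'].astype(int)
m=((im[...,0]-im[...,1]>0)&(im.max(2)>90)).astype(np.uint8)*255
m=cv2.morphologyEx(m,cv2.MORPH_CLOSE,np.ones((5,5)));m=cv2.morphologyEx(m,cv2.MORPH_OPEN,np.ones((5,5)))
print('pal',rect(d,blobs(m,(180,150,255,200)),26))
E
python3 p.py
```

```text
pal [622.1 122.6  54.4 107.7   7.3]
```

The palette is within 3 mm and 0.5° of its holder. Going down on the dropper now.

Emit:
jog_arm(deltas=[0, 0, 0, -0.9, 0, 0, 0, 0, 0, 0, -0.9, 0, 0, 0, 0, 0, 0, -0.9, 0, 0, 0, 0, 0, 0, -0.5, 0, 0, 0, 0, 0, 0, -0.29, 0, 0, 0, 0, 0, 0, 0, 0, 0, 0], squeeze=10)

```text
time: 10.02
eef_pos: [433.0, -115.8, 19.1]
tcp_rot: [0.752, -0.659, -0.0, 0.0]
wrist_force: [-0.1, -0.1, -0.6]
opening: 1.002
finger_force: 0.0
```

Emit:
jog_arm(deltas=[0.4, 0, 0, 0, 0, 0, 0, 0.6, 0, 0, 0, 0, 0, 0, 0.8, 0, 0, 0, 0, 0, 0, 0.8, 0, 0, 0, 0, 0, 0, 0.8, 0, 0, 0, 0, 0, 0, 0.8, 0, 0, 0, 0, 0, 0, 0.8, 0, 0, 0, 0, 0, 0, 0.8, 0, 0, 0, 0, 0, 0])

```text
time: 11.02
eef_pos: [433.2, -116.0, 19.5]
tcp_rot: [0.752, -0.659, 0.0, -0.0]
wrist_force: [0.7, 0.5, 0.9]
opening: 0.365
finger_force: 10.0
```

Emit:
jog_arm(deltas=[0.8, 0, 0, 0.5, 0, 0, 0, 0.8, 0, 0, 0.9, 0, 0, 0, 0.8, 0, 0, 0.9, 0, 0, 0, 0.8, 0, 0.5, 0.37, 0, 0, 0, 0.8, 0, 0.95, 0, 0, 0, 0, 0.8, 0, 0.95, 0, 0, 0, 0, 0.8, 0, 0.95, 0, 0, 0, 0, 0.8, 0, 0.95, 0, 0, 0, 0, 0.8, 0, 0.95, 0, 0, 0, 0, 0.8, 0, 0.95, 0, 0, 0, 0])

```text
time: 12.28
eef_pos: [432.1, 71.4, 98.9]
tcp_rot: [0.752, -0.659, -0.0, 0.001]
wrist_force: [0.3, 0.9, 0.5]
opening: 0.366
finger_force: 10.0
```

Emit:
jog_arm(deltas=[0.8, 0, 0.95, 0, 0, 0, 0, 0.8, 0, 0.95, 0, 0, 0, 0, 0.8, 0, 0.95, 0, 0, 0, 0, 0.8, 0, 0.95, 0, 0, 0, 0, 0.8, 0, 0.95, 0, 0, 0, 0, 0.8, 0, 0.95, 0, 0, 0, 0, 0.8, -0.09, 0.95, 0, 0, 0, 0, 0.8, 0, 0.95, 0, 0, 0, 0, 0.8, 0, 0.95, 0, 0, 0, 0, 0.8, 0, 0, 0, 0, 0, 0])

```text
time: 13.52
eef_pos: [430.0, 328.7, 99.0]
tcp_rot: [0.753, -0.658, -0.0, 0.0]
wrist_force: [0.4, -0.9, -0.3]
opening: 0.363
finger_force: 10.0
```

Emit:
jog_arm(deltas=[0.8, 0, 0, 0, 0, 0, 0, 0.8, 0, 0, 0, 0, 0, 0, 0.8, 0, 0, 0, 0, 0, 0])

```text
time: 13.9
eef_pos: [430.3, 325.9, 99.6]
tcp_rot: [0.752, -0.66, -0.0, 0.0]
wrist_force: [-0.0, 0.4, 0.5]
opening: 0.36
finger_force: 10.0
```

Emit:
jog_arm(deltas=[0.8, 0, 0.1, -0.9, 0, 0, 0, 0.8, 0, 0, -0.8, 0, 0, 0, 0.8, 0, 0, -0.5, 0, 0, 0, 0.8, 0, 0, -0.2, 0, 0, 0, 0.8, 0, 0, -0.1, 0, 0, 0, 0.8, 0, 0, 0, 0, 0, 0, 0.8, 0, 0, -0.03, 0, 0, 0, 0.8, 0, 0, 0, 0, 0, 0])

```text
time: 14.9
eef_pos: [430.4, 329.7, 24.0]
tcp_rot: [0.752, -0.659, -0.0, -0.0]
wrist_force: [0.6, -0.2, -0.9]
opening: 0.364
finger_force: 10.0
```

Emit:
jog_arm(deltas=[0.8, 0, 0, -0.02, 0, 0, 0, 0.55, 0, 0, 0, 0, 0, 0, 0.4, 0, 0, 0, 0, 0, 0, 0, 0, 0, 0, 0, 0, 0, 0, 0, 0, 0, 0, 0, 0, 0, 0, 0, 0, 0, 0, 0])

```text
time: 15.65
eef_pos: [430.3, 329.5, 23.0]
tcp_rot: [0.752, -0.659, 0.0, 0.0]
wrist_force: [0.8, 0.3, -0.2]
opening: 0.823
finger_force: 0.0
```

Emit:
jog_arm(deltas=[0, 0, 0, 0.5, 0, 0, 0, 0, 0, 0, 1, 0, 0, 0, 0, 0, 0, 1, 0, 0, 0, 0, 0, 0, 1, 0, 0, 0, 0, 0, -0.5, 0, 0, 0, 0, 0, 0, -1, 0, 0, 0, 0, 0, 0, -1, 0, 0, 0, 0, 0, 0, -1, 0, 0, 0, 0, 0, 0, -1, 0, 0, 0, 0, 0, 0, -1, 0, 0, 0, 0])

```text
time: 16.9
eef_pos: [429.4, 162.7, 127.8]
tcp_rot: [0.752, -0.659, -0.0, 0.001]
wrist_force: [0.7, -0.4, 0.0]
opening: 0.997
finger_force: 0.0
```

Emit:
jog_arm(deltas=[0, 0.05, -0.935, 0, 0, 0, 0, 0, 0.05, -0.935, 0, 0, 0, 0, 0, 0.05, -0.935, 0, 0, 0, 0, 0, 0.05, -0.935, 0, 0, 0, 0, 0, 0.05, -0.935, 0, 0, 0, 0, 0, 0.05, -0.935, 0, 0, 0, 0, 0, 0.05, -0.935, 0, 0, 0, 0, 0, 0.05, -0.935, 0, 0, 0, 0, 0, 0.05, -0.935, 0, 0, 0, 0])

```text
time: 18.02
eef_pos: [442.7, -89.2, 127.8]
tcp_rot: [0.752, -0.659, -0.0, 0.0]
wrist_force: [0.4, 1.0, -1.2]
opening: 1.002
finger_force: 0.0
```

Emit:
jog_arm(deltas=[0, 0, -0.935, 0, 0, 0, 0, 0, 0, -0.935, 0, 0, 0, 0, 0, 0, -0.935, 0, 0, 0, 0, 0, 0, -0.935, 0, 0, 0, 0, 0, 0, -0.935, 0, 0, 0, 0, 0, 0, -0.935, 0, 0, 0, 0, 0, 0, -0.935, 0, 0, 0, 0, 0, 0, -0.935, 0, 0, 0, 0, 0, 0, 0, 0, 0, 0, 0, 0, 0, 0, 0, 0, 0, 0])

```text
time: 19.27
eef_pos: [442.9, -311.9, 127.7]
tcp_rot: [0.752, -0.66, -0.001, 0.0]
wrist_force: [-0.1, -0.6, -0.4]
opening: 1.0
finger_force: 0.0
```

```bash
python3 - <<'E'
from m import *
d=grab('top');im=d['color'];print('jar',ray(d,399.8,242.8,46))
cv2.imwrite('pics/t3.png',np.clip(cv2.resize(im[145:285,90:260],(728,600),interpolation=cv2.INTER_CUBIC)*1.4,0,255).astype(np.uint8))
print(r.read_state()['eef_pos'],r.read_state()['joints'])
print('drop pred tip px',proj(d,(430.4,329,84)),'shoulder',proj(d,(430.4,329,52)))
E
```

```text
jar [ 445.33427283 -318.75336718   46.        ]
[ 443.1789242  -311.66628255  127.8535405 ] [-3.13666129e-01  3.34962515e-01 -3.28443395e-01 -3.40325784e-04
 -9.08318830e-01  4.45084296e-01]
drop pred tip px [118.09919806 246.64156503] shoulder [123.46681649 248.08588884]
```

View pics/t3.png

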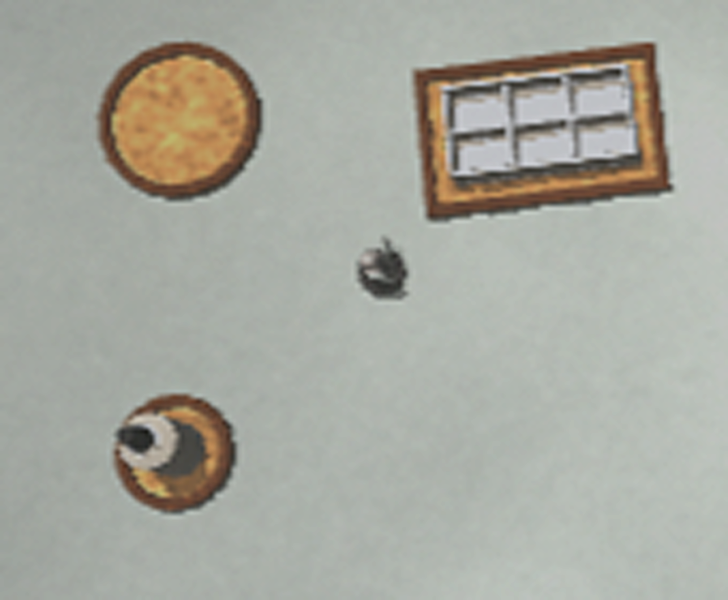

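The dropper stands upright in its holder at (124,248), and the palette is in its holder at (217,175). Left miniature untouched at (180,207). Jar next; it is about 6 mm further in -y.

Emit:
jog_arm(deltas=[0, 0.05, -0.19, -0.8, 0, 0, 0, 0, 0, 0, -0.9, 0, 0, 0, 0, 0, 0, -0.9, 0, 0, 0, 0, 0, 0, -0.7, 0, 0, 0, 0, 0, 0, -0.46, 0, 0, 0, 0, 0, 0, 0, 0, 0, 0, 0, 0, 0, 0, 0, 0, 0], squeeze=15)

```text
time: 20.2
eef_pos: [446.0, -318.1, 16.1]
tcp_rot: [0.752, -0.659, 0.001, -0.0]
wrist_force: [0.2, -0.2, -0.0]
opening: 0.998
finger_force: 0.0
```

Emit:
jog_arm(deltas=[0.3, 0, 0, 0, 0, 0, 0, 0.5, 0, 0, 0, 0, 0, 0, 0.6, 0, 0, 0, 0, 0, 0, 0.6, 0, 0, 0, 0, 0, 0, 0.6, 0, 0, 0, 0, 0, 0, 0.6, 0, 0, 0, 0, 0, 0])

```text
time: 20.95
eef_pos: [445.3, -318.1, 15.4]
tcp_rot: [0.752, -0.659, 0.0, 0.0]
wrist_force: [-1.0, -0.8, 2.0]
opening: 0.688
finger_force: 15.0
```

Emit:
jog_arm(deltas=[0.6, 0, 0, 0.5, 0, 0, 0, 0.6, 0, 0, 0.9, 0, 0, 0, 0.6, 0, 0, 0.9, 0, 0, 0, 0.6, 0.1, 0.413, 0.2, 0, 0, 0, 0.6, 0.26, 0.913, 0, 0, 0, 0, 0.6, 0.26, 0.913, 0, 0, 0, 0, 0.6, 0.26, 0.913, 0, 0, 0, 0, 0.6, 0.26, 0.913, 0, 0, 0, 0, 0.6, 0.26, 0.913, 0, 0, 0, 0, 0.6, 0.26, 0.913, 0, 0, 0, 0])

```text
time: 22.2
eef_pos: [494.5, -139.6, 89.5]
tcp_rot: [0.752, -0.659, -0.001, 0.0]
wrist_force: [-0.2, -1.0, -2.5]
opening: 0.684
finger_force: 15.0
```

Emit:
jog_arm(deltas=[0.6, 0.26, 0.913, 0, 0, 0, 0, 0.6, 0.26, 0.913, 0, 0, 0, 0, 0.6, 0.26, 0.913, 0, 0, 0, 0, 0.6, 0.26, 0.913, 0, 0, 0, 0, 0.6, 0.26, 0.913, 0, 0, 0, 0, 0.6, 0.26, 0.913, 0, 0, 0, 0, 0.6, 0.26, 0.913, 0, 0, 0, 0, 0.6, 0.26, 0.913, 0, 0, 0, 0, 0.6, 0.26, 0.913, 0, 0, 0, 0, 0.6, 0.26, 0.913, 0, 0, 0, 0])

```text
time: 23.45
eef_pos: [572.4, 134.1, 89.5]
tcp_rot: [0.752, -0.659, -0.0, 0.001]
wrist_force: [0.2, -0.1, -1.0]
opening: 0.685
finger_force: 15.0
```

Emit:
jog_arm(deltas=[0.6, 0.26, 0.913, 0, 0, 0, 0, 0.6, 0.26, 0.913, 0, 0, 0, 0, 0.6, 0.26, 0.913, 0, 0, 0, 0, 0.6, 0.26, 0.913, 0, 0, 0, 0, 0.6, 0.26, 0.913, 0, 0, 0, 0, 0.6, 0.26, 0.913, 0, 0, 0, 0, 0.6, 0.26, 0.913, 0, 0, 0, 0, 0.6, 0, 0.5, 0, 0, 0, 0, 0.6, 0, 0, 0, 0, 0, 0, 0.6, 0, 0, 0, 0, 0, 0])

```text
time: 24.7
eef_pos: [627.2, 338.6, 90.1]
tcp_rot: [0.752, -0.659, -0.0, 0.001]
wrist_force: [0.2, 0.3, -2.0]
opening: 0.681
finger_force: 15.0
```

Emit:
jog_arm(deltas=[0.6, 0, 0.03, -0.8, 0, 0, 0, 0.6, 0, 0, -0.8, 0, 0, 0, 0.6, 0, 0, -0.4, 0, 0, 0, 0.6, 0, 0, -0.2, 0, 0, 0, 0.6, 0, 0, -0.1, 0, 0, 0, 0.6, 0, 0, -0.03, 0, 0, 0, 0.6, 0, 0, 0, 0, 0, 0, 0.6, 0, 0, 0, 0, 0, 0])

```text
time: 25.7
eef_pos: [627.9, 340.4, 20.8]
tcp_rot: [0.752, -0.659, 0.0, -0.0]
wrist_force: [0.7, 0.3, -0.7]
opening: 0.683
finger_force: 15.0
```

```bash
python3 - <<'E'
from h import *
d=grab('side');cv2.imwrite('pics/s4.png',cv2.resize(d['color'][280:420,100:330],(800,487)))
print(r.read_state()['eef_pos'],r.read_state()['wrist_force'])
E
```

```text
[627.8041919  340.38475059  20.73889034] [ 0.21388269  0.05112682 -0.56874812]
```

View pics/s4.png

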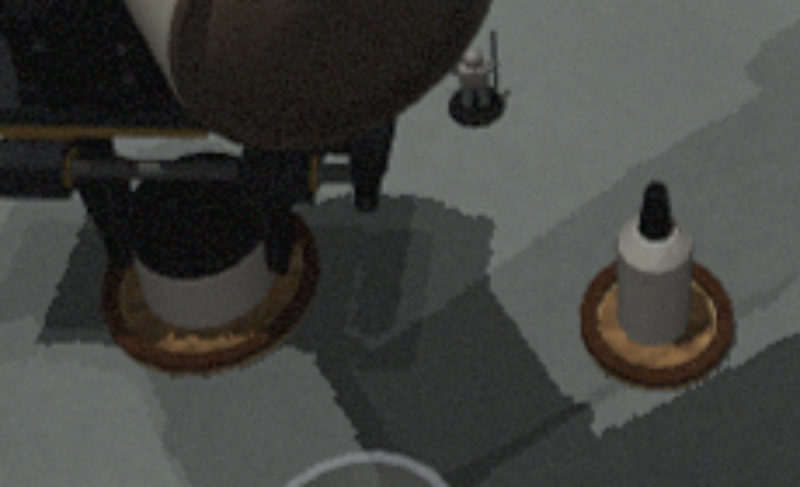

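The jar hangs just above the floor, centred, and the dropper is upright in its holder. Lower slightly and release.

Emit:
jog_arm(deltas=[0.6, 0, 0, -0.03, 0, 0, 0, 0.6, 0, 0, -0.02, 0, 0, 0, 0.6, 0, 0, 0, 0, 0, 0, 0.25, 0, 0, 0, 0, 0, 0, 0.15, 0, 0, 0, 0, 0, 0, 0, 0, 0, 0, 0, 0, 0, 0, 0, 0, 0, 0, 0, 0])

```text
time: 26.62
eef_pos: [627.7, 340.2, 18.7]
tcp_rot: [0.752, -0.659, -0.0, 0.0]
wrist_force: [0.2, 0.6, -0.8]
opening: 0.963
finger_force: 0.0
```

Emit:
jog_arm(deltas=[0, 0, 0, 0.4, 0, 0, 0, 0, 0, 0, 0.9, 0, 0, 0, 0, 0, 0, 1, 0, 0, 0, 0, 0, 0, 1, 0, 0, 0, 0, 0, -0.54, 0.4, 0, 0, 0, 0, -0.035, -0.95, 0, 0, 0, -0.012, 0, -0.035, -0.95, 0, 0, 0, -0.012, 0, -0.035, -0.95, 0, 0, 0, -0.012, 0, -0.035, -0.95, 0, 0, 0, -0.012, 0, -0.035, -0.95, 0, 0, 0, -0.012])

```text
time: 27.88
eef_pos: [622.3, 179.4, 129.7]
tcp_rot: [0.731, -0.682, -0.0, 0.0]
wrist_force: [0.1, -0.5, -0.3]
opening: 1.001
finger_force: 0.0
```

Emit:
jog_arm(deltas=[0, -0.035, -0.95, 0, 0, 0, -0.012, 0, -0.035, -0.95, 0, 0, 0, -0.012, 0, -0.035, -0.95, 0, 0, 0, -0.012, 0, -0.035, -0.95, 0, 0, 0, -0.012, 0, -0.035, -0.95, 0, 0, 0, -0.012, 0, -0.035, -0.95, 0, 0, 0, -0.012, 0, -0.035, -0.95, 0, 0, 0, -0.012, 0, -0.035, -0.95, 0, 0, 0, -0.012, 0, -0.035, -0.95, 0, 0, 0, -0.012, 0, -0.035, -0.95, 0, 0, 0, -0.012])

```text
time: 29.12
eef_pos: [611.4, -105.4, 129.8]
tcp_rot: [-0.689, 0.725, 0.0, -0.0]
wrist_force: [-0.4, 0.7, 0.5]
opening: 1.0
finger_force: 0.0
```

Emit:
jog_arm(deltas=[0, -0.035, -0.95, 0, 0, 0, -0.012, 0, -0.035, -0.95, 0, 0, 0, -0.012, 0, -0.035, -0.95, 0, 0, 0, -0.012, 0, -0.035, -0.95, 0, 0, 0, -0.012, 0, -0.035, -0.95, 0, 0, 0, -0.012, 0, -0.035, -0.95, 0, 0, 0, -0.012, 0, -0.035, -0.95, 0, 0, 0, -0.012, 0, -0.035, -0.95, 0, 0, 0, -0.012, 0, 0, 0, 0, 0, 0, 0, 0, 0, 0, 0, 0, 0, 0])

```text
time: 30.38
eef_pos: [602.9, -331.6, 129.6]
tcp_rot: [-0.654, 0.757, 0.0, -0.0]
wrist_force: [0.3, 0.9, -0.5]
opening: 1.003
finger_force: 0.0
```

```bash
python3 - <<'E'
from m import *
d=grab('top');im=d['color']
print(r.read_state()['eef_pos'],r.read_state()['tcp_rot'])
g=(im.max(2)<60).astype(np.uint8)*255
print('jar',circ(d,blobs(g,(105,145,160,200)),50))
cv2.imwrite('pics/t5.png',np.clip(cv2.resize(im[145:285,90:260],(728,600),interpolation=cv2.INTER_CUBIC)*1.4,0,255).astype(np.uint8))
E
```

```text
[ 603.20723279 -331.16797235  129.77383053] [-6.54129526e-01  7.56382526e-01  1.92973227e-04 -1.69571340e-05]
jar [624.7 327.5  79.1 623.  330.2  58.9  77.8]
```

View pics/t5.png

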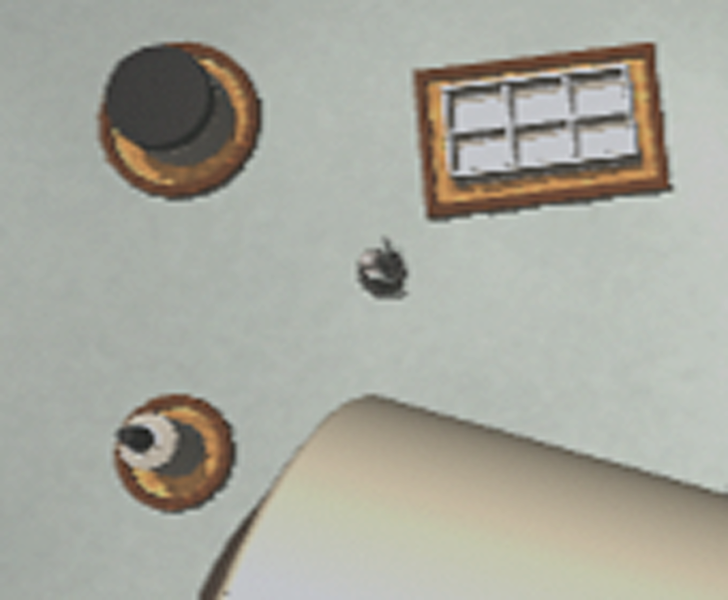

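Jar lid at (127,168), seated in its holder; palette and dropper unchanged. The arm crosses the lower right of the crop. Now the ink bottle.

Emit:
jog_arm(deltas=[0, 0.06, -0.2, -0.8, 0, 0, 0.01, 0, 0, 0, -0.9, 0, 0, 0, 0, 0, 0, -0.9, 0, 0, 0, 0, 0, 0, -0.7, 0, 0, 0, 0, 0, 0, -0.53, 0, 0, 0, 0, 0, 0, 0, 0, 0, 0, 0, 0, 0, 0, 0, 0, 0])

```text
time: 31.3
eef_pos: [606.1, -337.6, 16.0]
tcp_rot: [-0.658, 0.753, -0.001, 0.0]
wrist_force: [0.4, 0.1, 0.3]
opening: 0.999
finger_force: 0.0
```

Emit:
jog_arm(deltas=[0.3, 0, 0, 0, 0, 0, 0, 0.5, 0, 0, 0, 0, 0, 0, 0.7, 0, 0, 0, 0, 0, 0, 0.7, 0, 0, 0, 0, 0, 0, 0.7, 0, 0, 0, 0, 0, 0, 0.7, 0, 0, 0, 0, 0, 0, 0.7, 0, 0, 0, 0, 0, 0])

```text
time: 32.17
eef_pos: [605.6, -337.5, 15.0]
tcp_rot: [-0.658, 0.753, -0.0, 0.0]
wrist_force: [0.6, -0.5, -0.2]
opening: 0.504
finger_force: 15.0
```

```bash
python3 - <<'E'
from h import *
d=grab('top');print(ray(d,126.7,167.6,50))
E
```

```text
[626.69548261 336.2756286   50.        ]
```

Emit:
jog_arm(deltas=[0.7, 0, 0, 0.5, 0, 0, 0, 0.7, 0, 0, 0.8, 0, 0, 0, 0.7, 0, 0, 0.7, 0, 0, 0, 0.7, 0.1, 0.5, 0, 0, 0, -0.03, 0.7, 0.1, 0.94, 0, 0, 0, -0.03, 0.7, 0.1, 0.94, 0, 0, 0, -0.03, 0.7, 0.1, 0.94, 0, 0, 0, -0.03, 0.7, 0.1, 0.94, 0, 0, 0, -0.03, 0.7, 0.1, 0.94, 0, 0, 0, -0.03, 0.7, 0.1, 0.94, 0, 0, 0, -0.03])

```text
time: 33.48
eef_pos: [626.1, -152.4, 75.7]
tcp_rot: [-0.575, 0.818, 0.0, -0.0]
wrist_force: [0.5, -0.1, -2.2]
opening: 0.504
finger_force: 15.0
```

Emit:
jog_arm(deltas=[0.7, 0.02, 0.94, 0, 0, 0, -0.03, 0.7, 0, 0, 0, 0, 0, 0, 0.7, 0, 0, 0, 0, 0, 0, 0.7, 0, 0, 0, 0, 0, 0])

```text
time: 33.98
eef_pos: [626.8, -125.9, 75.1]
tcp_rot: [-0.563, 0.827, -0.0, -0.0]
wrist_force: [0.1, -1.1, -0.6]
opening: 0.502
finger_force: 15.0
```

Emit:
jog_arm(deltas=[0.7, 0.02, 0.07, -0.7, 0, 0, 0, 0.7, 0, 0, -0.6, 0, 0, 0, 0.7, 0, 0, -0.3, 0, 0, 0, 0.7, 0, 0, -0.15, 0, 0, 0, 0.7, 0, 0, -0.08, 0, 0, 0, 0.7, 0, 0, 0, 0, 0, 0, 0.7, 0, 0, 0, 0, 0, 0])

```text
time: 34.85
eef_pos: [627.9, -122.9, 20.6]
tcp_rot: [-0.563, 0.826, -0.0, 0.0]
wrist_force: [-0.4, -0.2, -1.6]
opening: 0.503
finger_force: 15.0
```

Emit:
jog_arm(deltas=[0.7, 0, 0, -0.04, 0, 0, 0, 0.7, 0, 0, 0, 0, 0, 0, 0.45, 0, 0, 0, 0, 0, 0, 0.3, 0, 0, 0, 0, 0, 0, 0, 0, 0, 0, 0, 0, 0, 0, 0, 0, 0, 0, 0, 0, 0, 0, 0, 0, 0, 0, 0])

```text
time: 35.72
eef_pos: [627.6, -123.0, 18.9]
tcp_rot: [-0.563, 0.827, -0.0, 0.0]
wrist_force: [0.1, 0.2, 0.9]
opening: 0.919
finger_force: 0.0
```

Emit:
jog_arm(deltas=[0, 0, 0, 0.4, 0, 0, 0, 0, 0, 0, 0.9, 0, 0, 0, 0, 0, 0, 1, 0, 0, 0, 0, 0, 0, 1, 0, 0, 0, 0, -0.3, 0, 0.9, 0, 0, 0, 0, -0.9, 0, 0, 0, 0, 0, 0, -0.9, 0, 0, 0, 0, 0, 0, -0.9, 0, 0, 0, 0, 0, 0, -0.9, 0, 0, 0, 0, 0, 0, 0, 0, 0, 0, 0, 0])

```text
time: 36.98
eef_pos: [509.2, -123.1, 146.1]
tcp_rot: [-0.563, 0.827, -0.0, 0.0]
wrist_force: [-0.2, -0.3, 0.0]
opening: 1.002
finger_force: 0.0
```

```bash
python3 - <<'E'
from m import *
d=grab('top');s=grab('side')
a=cv2.resize(d['color'][140:290,90:460],(800,324),interpolation=cv2.INTER_CUBIC)
b=cv2.resize(s['color'][130:410,120:380],(256,276))
b=cv2.resize(s['color'][180:300,150:390],(540,270),interpolation=cv2.INTER_CUBIC)
c=np.zeros((600,800,3),np.uint8);c[:324]=a;c[326:596,:540]=b
cv2.imwrite('pics/end.png',np.clip(c*1.4,0,255).astype(np.uint8))
print('ink pred cap px',proj(d,(627.3,-123.8,68)),r.read_state()['eef_pos'])
E
```

```text
ink pred cap px [316.65251879 165.52877326] [ 511.38906225 -123.04541522  145.95975065]
```

View pics/end.png

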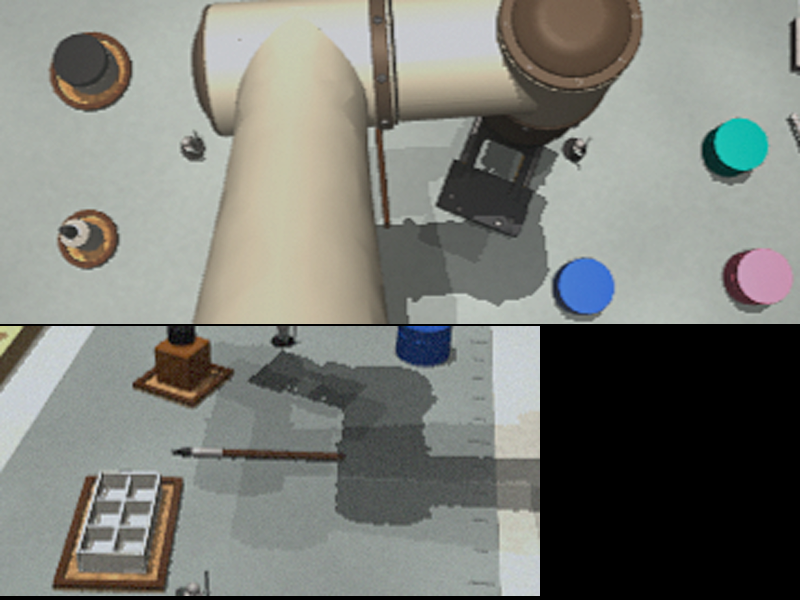

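The ink bottle stands centred and square in its holder in the side view. The jar at (82,58) and dropper at (75,233) in the crop are seated, the palette is square, and both miniatures are standing. Handing in.

```bash
python3 -c "
from bench import r
print(r.finish_job())"
```

```text
the job is handed in; nothing more can be done
None
```

The job is handed in at about 37 s: camera checks showed the jar, dropper, ink bottle and palette upright in their matching holders and both miniatures standing, though no verdict came back, and a malformed command made the palette's release less gentle than planned.

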